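# Spring spindle back into the paper-roll holder

### The job

The spring-loaded spindle of the paper-roll holder lies on the counter; put it back. Set its spring pin into one end cup of the holder, push to squeeze the spring in, bring the other pin in line and let it spring out into the opposite cup, so that both pins sit fully home and the spindle stays there when you let go. Do not force anything (keep every push on the holder under 25 N), and leave the mug, the pepper mill and the spice jar where they stand.

Things in the scene. Friction and masses are not known exactly. Their poses are not given: they have to be found in the camera images.
- holder: Empty paper-roll holder. Dark steel foot 85 x 190 x 14 mm, fixed to the counter; origin at the centre of its underside, z up, y from cup to cup. On it stands a U-shaped steel yoke: a crossbar 24 mm wide, at each end an upright arm with a white end plate (44 mm wide in x, 50 high, 14 thick) with a cup in its middle. Inner faces at y = +75 and -75 mm. The yoke stays put under 25 N
- face_left (a point): Point on the inner face of the +y arm at x = 0, z = 110 mm of the holder, in the holder's axes. Arm (30 mm wide) and plate are flush. The cup: a blind round hole at x = 0, 16 mm in diameter, 8 mm deep (floor at y = +83 mm), somewhere above this point. The yoke's height is NOT measured: the cup axis lies anywhere from z = 125 to 155 mm; find it by feel or by looking
- face_right (a point): The same on the -y arm: its cup faces the other one, at the same height, floor at y = -83 mm. The plate tops lie 25 mm above the cup axis, the plates' lower edges 25 mm below it, the top of the crossbar 72 mm below it
- spindle: The loose spindle, about 0.12 kg: a grey tube of rounded-square section 28 x 28 mm, 122 mm long, along its own y axis; origin at the centre of the tube's underside, as it lies (z up). Steel spring pin at the +y end (red band), white fixed pin at the -y end, both 10 mm in diameter, round-ended, on the tube's axis. Free length 170 mm; either end may go into either cup
- spindle_mid (a point): Middle of the tube on its axis; same axes as spindle
- fixed_tip (a point): Very end of the white fixed pin, 77 mm from spindle_mid (the pin stands 16 mm out of the tube)
- spring_tip (a point): Very end of the steel spring pin, 93 mm from spindle_mid when the spring is out (the pin then stands 32 mm out of the tube)
- plunger (a joint): How far the spring pin is pushed into the tube, 0 (out) to 0.018 m (hard stop). Spring: about 2.5 N to start it moving plus 0.35 N per mm, so 8.8 N at the hard stop. Seated between the two cup floors it reads 0.004; with the spring pin on its cup's floor the other pin passes the opposite inner face at more than 0.012
- mug: Red and white mug 90 x 128 x 104 mm, a bystander; origin at the centre of its underside
- mill: Dark wooden pepper mill, 58 mm in diameter, 150 mm high, a bystander; origin at the centre of its underside
- spice_jar: Clear spice jar with white cap, 47 mm in diameter, 98 mm high, a bystander; origin at the centre of its underside
Mind the look-alikes: they are no part of the job. Of the things that look like the spindle, the larger one is meant.

How it is judged:
By the outcome, as a careful person would: the job done as asked, in the order asked, and still so for the second after the job is handed in, with the robot touching nothing.
It also fails if it takes over 64 s, if anything falls off the work surface, if the arm or the gripper's body presses on something with over 40 N, if the wrist force passes 120 N, or if a joint passes its speed limit or range.

### The arm

A 7-joint arm with a two-finger parallel gripper is mounted at the origin on a cart in front of the work surface, level with it; the furniture and walls round the work are solid. World frame = base frame: x ahead of the robot, y to its left, z up, the work surface at z = 0. Lengths are in mm, angles in rad, forces in N, time in s.
With the tool pointing down it reaches from about 400 to 875 mm from the base axis. Payload 4.4 kg.
Tool frame: the origin (TCP) lies on the centre line of the jaws, within the pads' length; the fingertips stand 25 mm ahead of it and the grasp point (between the pads) lies 6 mm ahead of it (ctrl.finger_overhang is the distance from the TCP to the fingertips, in mm); z points along the fingers, y is the line along which they close (so a half turn about z gives the same grasp; the last joint's range is limited). The gripper opens to 85 mm and grips with 20 to 120 N. Pads are 22 mm wide; open, the fingers measure 114 mm over their backs; the gripper's body (76 mm by 85 mm) begins 54 mm behind the grasp point. The pads swing forward as they close: fully open they stand 13 mm farther back than shut.
Start: joints at [-1.345, 0.628, 0.038, 1.517, -0.027, 0.996, -0.02], TCP at [186.966, 622.544, 256.313] pointing down, gripper open.
Joint ranges: [-3.06, 3.06], [-0.37, 2.12], [-1.25, 1.32], [0.18, 2.47], [-1.1, 4.24], [0.23, 1.98], [-2.94, 2.94]. Speed limits (rad/s): [2.57, 2.57, 3.14, 3.14, 3.14, 3.14, 3.14].

### API

Orientations are given as [roll, pitch, yaw] about the fixed x, y, z axes, in that order (R = Rz(yaw) Ry(pitch) Rx(roll)).
In Python, from cell import ctrl gives the robot as it stands. The module is installed in compiled form; this text tells all that it offers.
- The arm moves only by the tool play_rows, never from a script. Its argument "targets" is a list of rows, each a list of 5 numbers: the closure, from 0 (fully open) to 1 (shut), then the shift along the tool's x, y, z in cm, then the turn about the tool's z in degrees. In form: [[gripper, dx, dy, dz, spin], ...]. A call has 1 to 10 rows; each row is the pose to reach, as a shift and turn from the pose commanded when the call began, along the tool's axes at that moment; what a row does not reach only later rows make up. A row lasts 1/10 s, in which the tool goes at most 50 mm and 8.59 degrees, less where a joint would pass 70% of its speed; a pose out of reach is approached as far as the arm can. A call with a gripper value outside its range is refused whole. The fingers move at their own pace and stop on an object; the grip force is fixed at half the most. Time passes only in rows, so rows that repeat a pose let the fingers close. It gives the time, the measured TCP pose, the force, the opening and the grip force at its end, in the units of the state.
- ctrl.read_state(): the state, without advancing time (a new reading comes with each control period).
- ctrl.get_image(name): name is "scene" or "top" or "wrist"; returns (picture, depth): 384x512x3 uint8, red, green, blue; 384x512 float32, mm along the optical axis (not along the pixel's ray), 0 where there is no reading.
- ctrl.calibration(name): a dict with "vfov" (degrees; the focal length in pixels is half the picture's height over the tangent of half this angle, whatever the lens; pixels are square), "cx", "cy" (the principal point, pixels), "extrinsics" (4x4, takes a point from camera to world coordinates); the wrist camera has in their place "mount" (4x4, takes a point from camera to tool coordinates, whose origin is the TCP and whose axes are the flange's). Camera axes: x right, y down, z forward; pixel columns grow to the right and rows downward; lengths in mm; the calibration is good to about 2 mm. A picture is of the moment at which its call begins: read the wrist's pose just before it. calibration takes no time and is no camera call.
- ctrl.finish_job(): hands the job in; it is judged then, once.
Trained networks look in the newest picture that a camera, given by its name, has taken for a name from the list of things; names that differ only in an ending like _2 or _b are one class to them, and where a whole thing is asked for, a point or a joint stands for the part that bears it (a point fixed in the world has none). Each returns a list of dicts, best first, with "confidence" (0 to 1); they miss things now and then, are a little off and sometimes report something else, mostly with a low value. They report only what shows in the picture. A call takes as long as a camera call. They do not tell look-alikes from the thing itself.
- ctrl.search_frame(camera, name): "bbox" ([left, top, right, bottom] in pixels, round what is visible of it).
- ctrl.trace(camera, name): "pixels" (384x512 bool, what is visible of it) and "bbox" ([left, top, right, bottom] in pixels, round what is visible of it).
The state is a dict: "clock": time; "qpos": joint angles; "qd": joint speeds; "tau": joint torques, N m; "eef_pos": TCP position; "tool_rot": TCP orientation; "force": force on the tool from outside, world axes, zero at the start; "torque": the same for the moment, N m; "width": finger opening in mm; "gripper_force": force on a finger pad.
Only numpy, scipy, OpenCV 4.12 (cv2) and the standard library are available. Lean on these libraries where they do the work, as an engineer would, in place of code of your own. Each camera call takes 0.05 s, during which the arm holds its last target. There are 200 camera calls.

## Working session

There is one attempt and no reset: what is moved stays moved. The work goes in short steps, Python scripts to look and compute and a tool call to move; the robot and the scene stay as the last step left them, time stands still between calls to the robot, and variables do not carry over. Pictures are saved under pics/ and viewed, at most 10 in all, crops included, and the job is handed in when it is done.

Besides the shell and the picture viewer there is one more tool, called after "Call:" as name(argument=value, ...) on one line, values as JSON. play_rows: Moves the arm, as the interface text tells. Its arguments: {"type":"object","properties":{"targets":{"type":"array"}},"required":["targets"]}

```bash
mkdir -p pics
cat > h.py <<'E'
import numpy as np, cv2
from cell import ctrl
from scipy.spatial.transform import Rotation as R
def T_cam(n):
    c=ctrl.calibration(n)
    if 'extrinsics' in c: return c,np.array(c['extrinsics'])
    s=ctrl.read_state(); T=np.eye(4); T[:3,:3]=R.from_euler('xyz',s['tool_rot']).as_matrix(); T[:3,3]=s['eef_pos']
    return c,T@np.array(c['mount'])
def cloud(n):
    c,T=T_cam(n); im,d=ctrl.get_image(n)
    f=192/np.tan(np.radians(c['vfov'])/2)
    v,u=np.mgrid[:384,:512]
    P=np.stack([(u-c['cx'])/f*d,(v-c['cy'])/f*d,d],-1)@T[:3,:3].T+T[:3,3]
    P[d==0]=np.nan
    return im,P
def save(im,p): cv2.imwrite('pics/'+p,cv2.cvtColor(im,cv2.COLOR_RGB2BGR))
E
python3 - <<'E'
from h import *
print(ctrl.read_state())
ims=[]
for n in ['scene','top']:
    im,P=cloud(n); np.save(n+'.npy',P); ims.append(im)
    for k in ['holder','spindle','mug','mill','spice_jar']:
        for r in ctrl.trace(n,k)[:3]:
            m=r['pixels']; Q=P[m]; Q=Q[~np.isnan(Q[:,0])]
            if len(Q): print(n,k,round(r['confidence'],2),r['bbox'],np.percentile(Q,[3,50,97],axis=0).round().tolist())
save(np.vstack(ims)[:, :],'a.png')
save(ims[0],'s.png');save(ims[1],'t.png')
print(ctrl.calibration('wrist'))
E
```

```text
{'clock': 0.0, 'qpos': array([-1.34483149,  0.62934923,  0.03842041,  1.5183671 , -0.02705146,
        0.99629688, -0.01997226]), 'qd': array([ 1.00494058e-04, -5.49824204e-04,  7.84589426e-06, -9.75894259e-04,
       -1.78779910e-04, -4.90652373e-04,  1.04025323e-03]), 'tau': array([ 1.01855103e-04, -5.63404763e+01,  1.22643247e+00, -1.93430686e+01,
        1.11112290e-02,  1.05211115e-02,  4.31373294e-06]), 'eef_pos': array([186.74818062, 621.99232367, 255.38691302]), 'tool_rot': array([-3.13968858e+00, -3.05493159e-05,  2.84984498e+00]), 'force': array([ 0.54484475, -0.20371881,  0.305193  ]), 'torque': array([-0.00028671, -0.02443397,  0.00739061]), 'gripper_force': 0.0, 'width': 85.08365880056493}
scene holder 0.63 [183.8, 122.6, 246.2, 196.4] [[458.0, 29.0, 6.0], [490.0, 108.0, 38.0], [534.0, 208.0, 174.0]]
scene holder 0.2 [285.1, 156.6, 331.1, 204.1] [[562.0, -192.0, 12.0], [585.0, -149.0, 71.0], [647.0, -97.0, 103.0]]
scene spindle 0.84 [281.2, 222.1, 329.7, 248.5] [[432.0, -291.0, 5.0], [440.0, -233.0, 24.0], [459.0, -162.0, 30.0]]
scene spindle 0.8 [352.3, 249.3, 383.6, 28
[... 1277 characters left out ...]
55.0, 292.0, 94.0], [477.0, 318.0, 102.0]]
top mill 0.93 [148.7, 136.8, 174.4, 161.3] [[598.0, 236.0, 13.0], [613.0, 252.0, 122.0], [639.0, 279.0, 144.0]]
top spice_jar 0.87 [136.0, 194.5, 156.8, 213.4] [[436.0, 276.0, 20.0], [455.0, 293.0, 95.0], [478.0, 319.0, 102.0]]
{'vfov': 65.73110437318465, 'cx': 252.9120996214697, 'cy': 190.32667617783503, 'mount': array([[-9.77110445e-04, -9.64957250e-01, -2.62405319e-01,
         6.60793601e+01],
       [ 9.99999455e-01, -8.46283432e-04, -6.11582797e-04,
         9.21791772e-02],
       [ 3.68081979e-04, -2.62405774e-01,  9.64957551e-01,
        -1.16857433e+02],
       [ 0.00000000e+00,  0.00000000e+00,  0.00000000e+00,
         1.00000000e+00]])}
```

View pics/s.png

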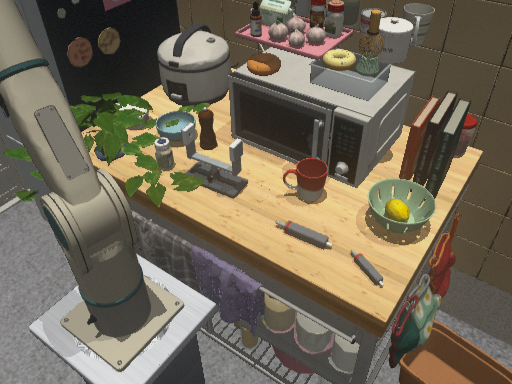

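View pics/t.png

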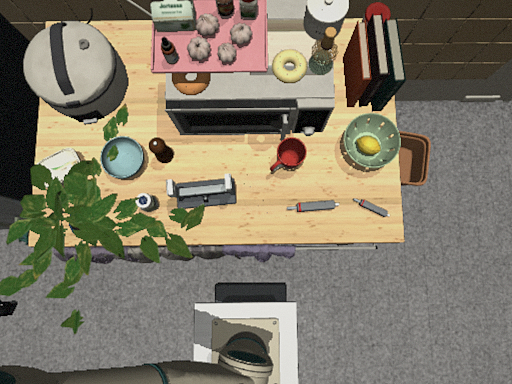

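The scene view shows the large spindle at about (305,235), with its red band at the left (+y) end. The smaller look-alike is at (367,268) and the holder at (217,165). In the top view, plant leaves overhang the front left around (180,215). Next I'll check leaf height and get axis fits.

Run:
```python
from h import *
for n in ['scene','top']:
    P=np.load(n+'.npy').reshape(-1,3); im=cv2.imread('pics/%s.png'%n[0]).reshape(-1,3).astype(int)
    g=(im[:,1]>im[:,2]+15)&(im[:,1]>im[:,0]+25)
    Q=P[g&(P[:,1]<600)&(P[:,1]>0)&(P[:,0]<560)&(P[:,0]>150)]
    print(n,len(Q),np.nanpercentile(Q,[1,10,50,90,99],axis=0).round().tolist())
    Q=Q[Q[:,1]<230]; print('near',len(Q),np.nanpercentile(Q,[1,50,99],axis=0).round().tolist() if len(Q) else 0)
    # holder upper parts
    H=P[(P[:,0]>440)&(P[:,0]<550)&(P[:,1]>15)&(P[:,1]<235)&(P[:,2]>120)]
    # spindle
    S=P[(P[:,0]>415)&(P[:,0]<475)&(P[:,1]>-310)&(P[:,1]<-130)&(P[:,2]>18)]
    T=S[S[:,2]>24]; c=T.mean(0); ev=np.linalg.svd(T[:,:2]-c[:2],full_matrices=False)[2][0]
    print('spindle',len(T),c.round(),ev,np.percentile((T[:,:2]-c[:2])@ev,[1,99]))
```

```text
scene 3882 [[184.0, 140.0, 23.0], [317.0, 205.0, 28.0], [387.0, 385.0, 116.0], [487.0, 536.0, 169.0], [548.0, 593.0, 181.0]]
near 526 [[298.0, 129.0, 21.0], [394.0, 183.0, 30.0], [450.0, 229.0, 43.0]]
spindle 327 [ 447. -232.   27.] [ 0.06032795 -0.99817861] [-60.82530614  56.52405815]
top 8040 [[185.0, 149.0, 23.0], [282.0, 249.0, 30.0], [390.0, 456.0, 125.0], [494.0, 573.0, 174.0], [550.0, 597.0, 183.0]]
near 735 [[295.0, 131.0, 21.0], [398.0, 193.0, 31.0], [448.0, 229.0, 43.0]]
spindle 288 [ 448. -224.   28.] [-0.07565109  0.99713435] [-60.23793342  57.71299599]
```

Call:
play_rows(targets=[[0, -35, -28.4, -4, 69], [0, -35, -28.4, -4, 69], [0, -35, -28.4, -4, 69], [0, -35, -28.4, -4, 69], [0, -35, -28.4, -4, 69], [0, -35, -28.4, -4, 69], [0, -35, -28.4, -4, 69], [0, -35, -28.4, -4, 69], [0, -35, -28.4, -4, 69], [0, -35, -28.4, -4, 69]])

```text
clock: 1.6
eef_pos: [444.9, 242.8, 297.7]
tool_rot: [3.137, 0.003, 1.634]
force: [-0.4, 0.2, 0.0]
width: 85.4
gripper_force: 0.0
```

Call:
play_rows(targets=[[0, -13.5, 3.2, 0, 0], [0, -13.5, 3.2, 0, 0], [0, -13.5, 3.2, 0, 0], [0, -13.5, 3.2, 0, 0], [0, -13.5, 3.2, 0, 0], [0, -13.5, 3.2, 0, 0]])

```text
clock: 2.2
eef_pos: [482.0, 119.3, 296.2]
tool_rot: [-3.141, -0.001, 1.648]
force: [-0.4, -0.5, 0.1]
width: 85.3
gripper_force: 0.0
```

Run:
```python
from h import *
im,P=cloud('wrist'); np.save('w1.npy',P); save(im,'w1.png')
Q=P.reshape(-1,3); Q=Q[(Q[:,0]>430)&(Q[:,0]<560)&(Q[:,1]>10)&(Q[:,1]<240)]
U=Q[Q[:,2]>135]
print('top z hist',np.histogram(U[:,2],bins=np.arange(135,190,3)))
zt=np.percentile(U[:,2],90)
U=Q[abs(Q[:,2]-zt)<5]
for s in (U[:,1]>120,U[:,1]<120):
    V=U[s]; print(len(V),zt,np.percentile(V,[2,50,98],axis=0).round(1).tolist())
B=Q[(Q[:,2]>8)&(Q[:,2]<20)]
r=cv2.minAreaRect(B[:,:2].astype(np.float32)); print('foot',len(B),r,np.percentile(B[:,2],[5,50,95]))
C=Q[(Q[:,2]>55)&(Q[:,2]<100)]; print('mid',len(C),np.percentile(C,[2,50,98],axis=0).round(1).tolist())
```

```text
top z hist (array([  55,  114,  120,   60,   51,   48,   51,   78,   91,   87,   83,
         97, 1815,  483,    0,    0,    0,    0]), array([135, 138, 141, 144, 147, 150, 153, 156, 159, 162, 165, 168, 171,
       174, 177, 180, 183, 186, 189]))
7071 365.7953012981315 [[452.2, 129.4, 361.0], [481.1, 137.6, 365.7], [509.4, 140.6, 370.6]]Traceback (most recent call last):
  File "<stdin>", line 9, in <module>
    return _quantile_unchecked(
        a, q, axis, out, overwrite_input, method, keepdims, weights)
    return _ureduce(a,
                    func=_quantile_ureduce_func,
    ...<5 lines>...
                    overwrite_input=overwrite_input,
                    method=method)
    r = func(a, **kwargs)
    result = _quantile(arr,
                       quantiles=q,
    ...<2 lines>...
                       out=out,
                       weights=wgt)
    slices_having_nans = np.isnan(arr[-1, ...])
                                  ~~~^^^^^^^^^
IndexError: index -1 is out of bounds for axis 0 with size 0
```

View pics/w1.png

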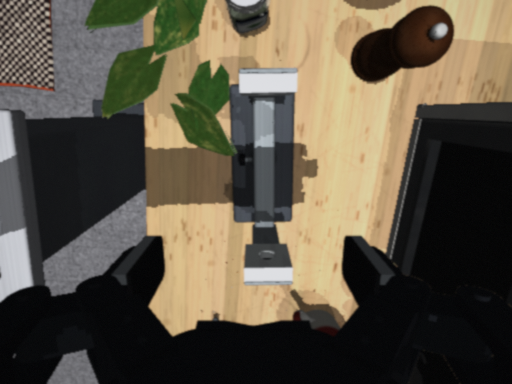

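The wrist view shows the plate tops at (268,82) and (268,276). The right cup shows in the dark inner face at (266,255), and the leaves lie clear of the yoke.

```bash
cat > hold.py <<'E'
from h import *
def holder(P):
    Q=P.reshape(-1,3); Q=Q[(Q[:,0]>430)&(Q[:,0]<560)&(Q[:,1]>10)&(Q[:,1]<240)&(Q[:,2]<200)]
    U=Q[Q[:,2]>165]; zt=np.median(U[:,2]); U=Q[abs(Q[:,2]-zt)<2.5]
    rs=[]
    for s in (U[:,1]>120,U[:,1]<120):
        r=cv2.minAreaRect(U[s][:,:2].astype(np.float32)); rs.append(np.array(r[0])); print(s.sum(),r)
    B=Q[(Q[:,2]>9)&(Q[:,2]<19)]; B=B[(abs(B[:,0]-485)<60)]
    r=cv2.minAreaRect(B[:,:2].astype(np.float32)); print('foot',len(B),r)
    d=rs[0]-rs[1]; print('zt',zt,'mid',(rs[0]+rs[1])/2,'sep',np.hypot(*d),'yaw deg',np.degrees(np.arctan2(-d[0],d[1])))
E
python3 - <<'E'
from hold import *
P=np.load('w1.npy'); holder(P)
im=cv2.imread('pics/w1.png')
for v,u in [(255,266),(70,268),(270,268),(250,250),(250,285)]: print(u,v,P[v,u].round(1),im[v,u])
cv2.imwrite('pics/w1c.png',cv2.resize(im[225:295,230:310],None,fx=7,fy=7,interpolation=cv2.INTER_CUBIC))
# deviation of right inner face: y vs pixel
for v in range(244,268,2): print(v,P[v,246:290:4,1].round(0).tolist(),P[v,266,2].round(0))
E
```

```text
1427 ((486.4376220703125, 207.8117218017578), (44.52325439453125, 17.476375579833984), 4.1901631355285645)
878 ((501.3739318847656, 41.420074462890625), (42.964256286621094, 17.97658348083496), 4.976046085357666)
foot 5129 ((493.82269287109375, 124.35107421875), (84.62391662597656, 188.88951110839844), 5.10231876373291)
zt 173.3307722486012 mid [493.90577698 124.61589813] sep 167.0606885386723 yaw deg 5.129463837068781
266 255 [501.1  44.7 139.6] [84 83 81]
268 70 [486.2 214.7 175.1] [171 166 158]
268 270 [501.3  47.  172.8] [226 223 222]
250 250 [484.6  48.2 138.1] [63 63 61]
285 250 [519.9  51.3 138.8] [64 64 62]
244 [48.0, 48.0, 49.0, 49.0, 50.0, 50.0, 50.0, 50.0, 51.0, 52.0, 51.0] 125.0
246 [48.0, 48.0, 49.0, 49.0, 49.0, 49.0, 51.0, 50.0, 51.0, 51.0, 51.0] 129.0
248 [47.0, 48.0, 49.0, 49.0, 49.0, 50.0, 50.0, 51.0, 51.0, 51.0, 52.0] 134.0
250 [48.0, 48.0, 48.0, 49.0, 50.0, 50.0, 50.0, 50.0, 51.0, 51.0, 51.0] 139.0
252 [48.0, 48.0, 48.0, 49.0, 48.0, 48.0, 49.0, 50.0, 51.0, 51.0, 52.0] 140.0
254 [48.0, 48.0, 49.0, 49.0, 46.0, 46.0, 47.0, 50.0, 51.0, 51.0, 51.0] 141.0
256 [47.0, 48.0, 48.0, 48.0, 44.0, 44.0, 45.0, 48.0, 51.0, 51.0, 52.0] 140.0
258 [48.0, 48.0, 49.0, 49.0, 42.0, 43.0, 43.0, 51.0, 51.0, 51.0, 52.0] 142.0
260 [47.0, 49.0, 48.0, 49.0, 49.0, 50.0, 50.0, 50.0, 51.0, 51.0, 51.0] 159.0
262 [48.0, 48.0, 48.0, 49.0, 49.0, 50.0, 50.0, 51.0, 51.0, 51.0, 52.0] 164.0
264 [47.0, 49.0, 49.0, 49.0, 49.0, 50.0, 50.0, 51.0, 51.0, 51.0, 51.0] 167.0
266 [48.0, 48.0, 49.0, 49.0, 49.0, 49.0, 50.0, 50.0, 51.0, 50.0, 51.0] 170.0
```

View pics/w1c.png

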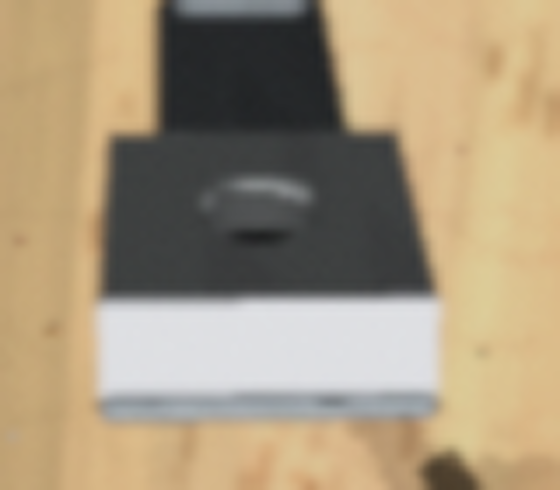

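Call:
play_rows(targets=[[0, -34, -6.1, 0, 0], [0, -34, -6.1, 0, 0], [0, -34, -6.1, 0, 0], [0, -34, -6.1, 0, 0], [0, -34, -6.1, 12, 0], [0, -34, -6.1, 12, 0], [0, -34, -6.1, 12, 0], [0, -34, -6.1, 12, 0], [0, -34, -6.1, 12, 0], [0, -34, -6.1, 12, 0]])

```text
clock: 3.25
eef_pos: [447.1, -225.0, 175.7]
tool_rot: [-3.14, -0.001, 1.646]
force: [-0.7, 0.6, -0.3]
width: 85.3
gripper_force: 0.0
```

```bash
cat > spin.py <<'E'
from h import *
def spindle(n='wrist',tag='w2'):
    im,P=cloud(n); np.save(tag+'.npy',P); save(im,tag+'.png')
    Q=P.reshape(-1,3); Q=Q[(Q[:,0]>400)&(Q[:,0]<490)&(Q[:,1]>-330)&(Q[:,1]<-120)&(Q[:,2]<40)]
    T=Q[Q[:,2]>24]; r=cv2.minAreaRect(T[:,:2].astype(np.float32)); print(len(T),r,np.percentile(T[:,2],[10,50,90]))
    T=T[T[:,2]>np.median(T[:,2])-2]; c=T[:,:2].mean(0); ev=np.linalg.svd(T[:,:2]-c,full_matrices=False)[2][0]; ev*=np.sign(ev[1])
    print('c',c,'yaw',np.degrees(np.arctan2(-ev[0],ev[1])),'ext',np.percentile((T[:,:2]-c)@ev,[1,99]))
    A=Q[Q[:,2]>10]; print('all ext',np.percentile((A[:,:2]-c)@ev,[.2,99.8]))
E
python3 -c "
from spin import *
s=ctrl.read_state(); print(s['eef_pos'],s['tool_rot']); spindle()"
```

```text
[ 447.10714089 -225.04636619  175.67743848] [-3.14024913e+00 -1.32968622e-03  1.64600598e+00]
3579 ((447.62066650390625, -226.81417846679688), (27.508787155151367, 120.37842559814453), 4.145263195037842) [25.73936033 27.06016573 28.07363919]
c [ 447.41582915 -223.53659001] yaw 3.9173723602231303 ext [-61.57431816  54.48379841]
all ext [-76.74566268  87.57298483]
```

View pics/w2.png

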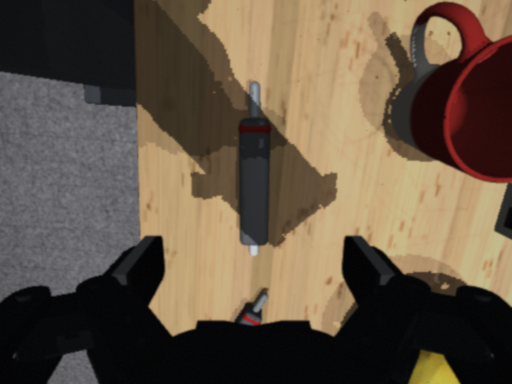

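The tube runs from (255,120) to (254,245). The spring pin with the red band is at the top of the picture (+y), and the gripper is aligned with the tube. I'll go down and grasp.

Call:
play_rows(targets=[[0, -0.2, 0, 14.5, 0], [0, -0.2, 0, 14.5, 0], [0, -0.2, 0, 14.5, 0], [0, -0.2, 0, 14.5, 0], [0, -0.2, 0, 14.5, 0], [1, -0.2, 0, 14.5, 0], [1, -0.2, 0, 14.5, 0], [1, -0.2, 0, 14.5, 0], [1, -0.2, 0, 14.5, 0], [1, -0.2, 0, 14.5, 0]])

```text
clock: 4.3
eef_pos: [448.0, -228.2, 32.8]
tool_rot: [3.139, 0.001, 1.645]
force: [-0.8, 1.6, 11.2]
width: 26.6
gripper_force: 59.7
```

Call:
play_rows(targets=[[1, 0, 0, 0, 0], [1, 0, 0, 0, 0], [1, 0, 0, 0, 0], [1, 0, 0, 0, 0]])

```text
clock: 4.7
eef_pos: [448.0, -228.2, 32.8]
tool_rot: [3.139, 0.001, 1.645]
force: [-0.1, 0.6, 11.7]
width: 27.0
gripper_force: 59.7
```

Call:
play_rows(targets=[[1, 0, 0, -3, 0], [1, 0, 0, -8, 0], [1, 0, 0, -13, 0], [1, 0, 0, -18, 0], [1, 0, 0, -23, 0], [1, 0, 0, -23, 0]])

```text
clock: 5.3
eef_pos: [450.0, -230.2, 267.7]
tool_rot: [3.13, 0.006, 1.645]
force: [1.9, -0.2, -2.2]
width: 26.6
gripper_force: 60.1
```

Call:
play_rows(targets=[[1, 4, 0.5, 0, 2.4], [1, 8, 1, 0, 4.8], [1, 12, 1.5, 0, 7.2], [1, 16, 2, 0, 9.6], [1, 20, 2.5, 0, 12], [1, 24, 3, 0, 14.4], [1, 28, 3.5, 0, 16.8], [1, 32.4, 4.1, 0, 19.2], [1, 32.4, 4.1, 0, 19.2], [1, 32.4, 4.1, 0, 19.2]])

```text
clock: 6.3
eef_pos: [462.9, 99.2, 260.6]
tool_rot: [-3.14, 0.001, 1.314]
force: [0.1, -0.9, -1.8]
width: 27.0
gripper_force: 60.0
```

```bash
cat > look.py <<'E'
from hold import *
import sys
s=ctrl.read_state(); print(s['eef_pos'],s['tool_rot'],s['force'],s['width'])
im,P=cloud('wrist'); tag=sys.argv[1]; np.save(tag+'.npy',P); save(im,tag+'.png')
try: holder(P)
except Exception as e: print(e)
Rm=R.from_euler('xyz',s['tool_rot']).as_matrix(); L=(P-s['eef_pos'])@Rm  # tool coords
m=(L[...,0]>62)&(L[...,0]<110)&(abs(L[...,1])<12)&(L[...,2]>0)&(L[...,2]<35)
A=L[m]; print('pin pts',len(A),np.percentile(A,[1,50,99],axis=0).round(1).tolist())
for a in range(64,100,4):
    B=A[(A[:,0]>=a)&(A[:,0]<a+4)]
    if len(B): print(a,len(B),'y',B[:,1].min().round(1),B[:,1].max().round(1),'ztop',np.percentile(B[:,2],5).round(1))
m=(L[...,0]>25)&(L[...,0]<60)&(abs(L[...,1])<20)&(L[...,2]>-10)&(L[...,2]<15)
A=L[m]; print('tube',np.percentile(A,[1,50,99],axis=0).round(1).tolist())
E
python3 look.py w3
```

```text
[462.92195373  99.17251149 260.56760235] [-3.14002350e+00  1.07104916e-03  1.31389389e+00] [ 0.0667954  -0.92009781 -1.84030109] 27.000587851563203
2062 ((486.53369140625, 207.87362670898438), (44.349578857421875, 18.13594627380371), 5.26871919631958)
601 ((511.57623291015625, 42.469207763671875), (23.66766929626465, 18.519203186035156), 5.601279258728027)
foot 4248 ((485.9555969238281, 124.27652740478516), (100.31116485595703, 188.09339904785156), 5.179282188415527)
zt 173.30868072653857 mid [499.05496216 125.17141724] sep 167.28942193579164 yaw deg 8.609304256983538
pin pts 1810 [[62.0, -5.1, 10.0], [77.4, 0.2, 15.5], [92.9, 5.1, 19.0]]
64 204 y -4.7 5.1 ztop 14.0
68 227 y -4.6 5.0 ztop 13.9
72 228 y -4.6 5.0 ztop 13.9
76 232 y -4.6 4.9 ztop 14.0
80 240 y -4.5 4.9 ztop 14.0
84 237 y -4.5 4.8 ztop 13.8
88 226 y -4.5 4.8 ztop 14.1
92 52 y -3.1 3.9 ztop 15.6
tube [[25.5, -13.6, 4.1], [43.5, 0.1, 5.8], [59.7, 13.7, 10.2]]
```

View pics/w3.png

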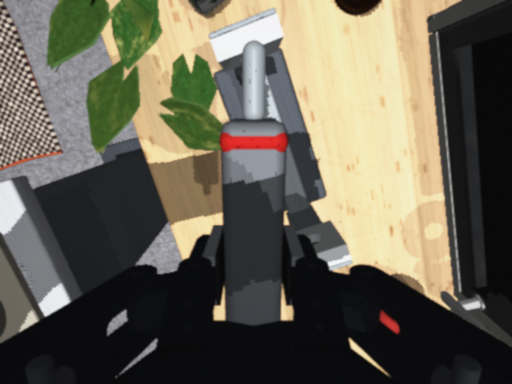

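The spindle is square in the grip, with the pin axis 19 mm below the TCP and the tip about 93 mm ahead of it. The left plate is at (246,40) and the fixed end clears the right plate. I'll lower it to cup height.

Call:
play_rows(targets=[[1, 0.1, 0.3, 3, 0], [1, 0.1, 0.3, 6, 0], [1, 0.1, 0.3, 8, 0], [1, 0.1, 0.3, 9.3, 0], [1, 0.1, 0.3, 9.3, 0], [1, 0.1, 0.3, 9.3, 0], [1, 0.1, 0.3, 9.3, 0]])

```text
clock: 7.05
eef_pos: [467.6, 97.6, 169.1]
tool_rot: [3.14, -0.001, 1.309]
force: [0.3, 0.1, -2.1]
width: 26.7
gripper_force: 60.0
```

```bash
cat > st.py <<'E'
from h import *
s=ctrl.read_state(); y=s['tool_rot'][2]; e=s['eef_pos']; t=np.array([np.cos(y),np.sin(y)]); n=np.array([np.sin(y),-np.cos(y)])
th=np.radians(5.15); a=np.array([-np.sin(th),np.cos(th)]); b=np.array([a[1],-a[0]]); M=np.array([486.5,207.85])-82*a
hp=lambda p:(np.array([(p-M)@b,(p-M)@a])).round(1)
print('t',s['clock'],'eef',e.round(1),'yaw',np.degrees(y).round(2),'tilt',(95.15-np.degrees(y)).round(2),'F',s['force'].round(1),'M',s['torque'].round(2),'zaxis',(e[2]-19).round(1))
c=e[:2]+0.3*t+.2*n
print('mid',hp(c),'tipfree',hp(c+93*t),'hemi',hp(c+88*t),'fixed',hp(c-77*t),'axial F',round(s['force'][:2]@t,1),'F holder x,y',(s['force'][:2]@b).round(1),(s['force'][:2]@a).round(1))
E
python3 st.py
```

```text
t 7.05 eef [467.6  97.6 169.1] yaw 75.0 tilt 20.15 F [ 0.3  0.1 -2.1] M [0.04 0.02 0.01] zaxis 150.1
mid [-28.4 -25.9] tipfree [ 3.6 61.4] hemi [ 1.9 56.8] fixed [-54.9 -98.1] axial F 0.2 F holder x,y 0.3 0.1
```

Call:
play_rows(targets=[[1, 0, -0.1, 0.17, 0], [1, 0.4, -0.25, 0.17, 0], [1, 0.8, -0.4, 0.17, 0], [1, 1.1, -0.52, 0.17, 0], [1, 1.37, -0.63, 0.17, 0], [1, 1.37, -0.63, 0.17, 0], [1, 1.37, -0.63, 0.17, 0]])

```text
clock: 7.75
eef_pos: [464.4, 113.3, 166.6]
tool_rot: [-3.142, 0.0, 1.311]
force: [0.3, 0.2, -2.0]
width: 26.7
gripper_force: 60.0
```

```bash
python3 st.py
```

```text
t 7.75 eef [464.4 113.3 166.6] yaw 75.1 tilt 20.05 F [ 0.3  0.2 -2. ] M [ 0.02 -0.02  0.02] zaxis 147.6
mid [-30.2 -10. ] tipfree [ 1.7 77.4] hemi [-0.  72.7] fixed [-56.6 -82.3] axial F 0.2 F holder x,y 0.3 0.1
```

Call:
play_rows(targets=[[1, 0.2, -0.03, -0.05, 0], [1, 0.4, -0.1, -0.05, 0], [1, 0.58, -0.16, -0.05, 0], [1, 0.58, -0.16, -0.05, 0], [1, 0.58, -0.16, -0.05, 0]])

```text
clock: 8.25
eef_pos: [464.8, 118.6, 167.2]
tool_rot: [3.141, 0.0, 1.309]
force: [1.9, -4.2, -1.4]
width: 26.7
gripper_force: 60.1
```

```bash
python3 st.py
```

```text
t 8.25 eef [464.8 118.6 167.2] yaw 75.02 tilt 20.13 F [ 1.9 -4.2 -1.4] M [-0.74 -0.29 -0.19] zaxis 148.2
mid [-29.3  -4.7] tipfree [ 2.7 82.6] hemi [ 0.9 77.9] fixed [-55.8 -77. ] axial F -3.6 F holder x,y 1.5 -4.4
```

Call:
play_rows(targets=[[1, 0.2, 0.05, 0, 0], [1, 0.4, 0.1, 0, 0], [1, 0.6, 0.1, 0, 0], [1, 0.8, 0.1, 0, 0], [1, 0.8, 0.1, 0, 0], [1, 0.8, 0.1, 0, 0]])

```text
clock: 8.85
eef_pos: [467.1, 126.1, 167.0]
tool_rot: [-3.141, 0.001, 1.31]
force: [-0.8, -6.2, 0.1]
width: 26.8
gripper_force: 60.1
```

```bash
python3 st.py
python3 - <<'E'
from h import *
im,P=cloud('wrist'); cv2.imwrite('pics/w4.png',cv2.resize(im[0:180,150:390,::-1],None,fx=3,fy=3))
E
```

```text
t 8.85 eef [467.1 126.1 167. ] yaw 75.07 tilt 20.08 F [-0.8 -6.2  0.1] M [-1.22 -0.01 -0.13] zaxis 148.0
mid [-26.3   2.6] tipfree [ 5.6 89.9] hemi [ 3.9 85.2] fixed [-52.8 -69.8] axial F -6.2 F holder x,y -1.4 -6.1
```

View pics/w4.png

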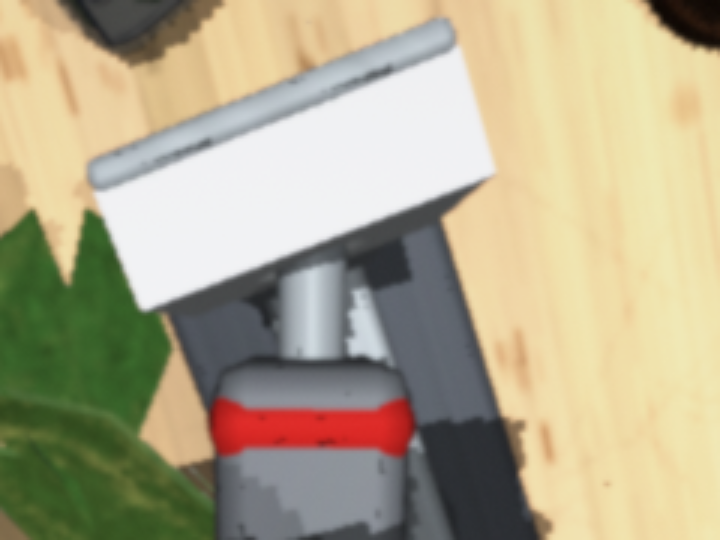

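The spring pin is in the left cup: (315,260) meets the plate edge with about 16 mm of pin showing, and the axial force fits the spring curve. I'll compress it further and begin swinging.

Call:
play_rows(targets=[[1, 0.26, -0.02, 0, 0], [1, 0.51, -0.05, 0, 0], [1, 0.54, 0.27, 0, -2.5], [1, 0.58, 0.59, 0, -5], [1, 0.62, 0.9, 0, -7.5], [1, 0.66, 1.22, 0, -10], [1, 0.66, 1.22, 0, -10], [1, 0.66, 1.22, 0, -10]])

```text
clock: 9.7
eef_pos: [481.7, 128.3, 167.2]
tool_rot: [3.14, 0.002, 1.483]
force: [2.2, -7.0, -0.9]
width: 26.6
gripper_force: 60.1
```

```bash
sed -i 's/-82\*a/-83.8*a/' st.py; python3 st.py
```

```text
t 9.7 eef [481.7 128.3 167.2] yaw 84.99 tilt 10.16 F [ 2.2 -7.  -0.9] M [-1.64 -0.32 -0.13] zaxis 148.2
mid [-11.7   5.3] tipfree [ 4.7 96.8] hemi [ 3.8 91.9] fixed [-25.3 -70.5] axial F -6.8 F holder x,y 1.5 -7.2
```

Call:
play_rows(targets=[[1, 0.1, 0.1, 0, 0], [1, 0.13, 0.32, 0, -2.5], [1, 0.17, 0.54, 0, -5], [1, 0.22, 0.85, 0, -7.5], [1, 0.28, 1.17, 0, -10.1], [1, 0.28, 1.17, 0, -10.1], [1, 0.28, 1.17, 0, -10.1]])

```text
clock: 10.4
eef_pos: [495.1, 129.8, 167.5]
tool_rot: [3.137, 0.002, 1.659]
force: [4.2, -8.2, -2.0]
width: 27.0
gripper_force: 60.0
```

```bash
python3 st.py
```

```text
t 10.4 eef [495.1 129.8 167.5] yaw 95.04 tilt 0.11 F [ 4.2 -8.2 -2. ] M [-1.73 -0.88 -0.28] zaxis 148.5
mid [1.8 5.6] tipfree [ 2.  98.6] hemi [ 2.  93.6] fixed [  1.7 -71.4] axial F -8.6 F holder x,y 3.5 -8.6
```

Call:
play_rows(targets=[[1, 0, -0.1, 0, 0], [1, -0.2, -0.1, 0, 0], [1, -0.4, -0.1, 0, 0], [1, -0.5, -0.1, 0, 0], [1, -0.5, -0.1, 0, 0]])

```text
clock: 10.9
eef_pos: [494.2, 125.4, 167.5]
tool_rot: [3.138, 0.002, 1.659]
force: [3.6, -6.2, -1.4]
width: 26.6
gripper_force: 60.0
```

```bash
python3 st.py
```

```text
t 10.9 eef [494.2 125.4 167.5] yaw 95.07 tilt 0.08 F [ 3.6 -6.2 -1.4] M [-1.4  -0.78 -0.28] zaxis 148.5
mid [0.5 1.2] tipfree [ 0.6 94.2] hemi [ 0.6 89.2] fixed [  0.4 -75.8] axial F -6.5 F holder x,y 3.0 -6.5
```

Call:
play_rows(targets=[[1, -0.1, 0, 0, 0], [1, -0.2, 0, 0, 0], [1, -0.3, 0, 0, 0], [1, -0.4, 0, 0, 0], [1, -0.4, 0, 0, 0]])

```text
clock: 11.4
eef_pos: [494.5, 122.0, 167.5]
tool_rot: [3.138, 0.001, 1.66]
force: [3.9, -5.5, -2.1]
width: 26.9
gripper_force: 60.0
```

```bash
python3 st.py
```

```text
t 11.4 eef [494.5 122.  167.5] yaw 95.1 tilt 0.05 F [ 3.9 -5.5 -2.1] M [-1.16 -0.79 -0.29] zaxis 148.5
mid [ 0.5 -2.1] tipfree [ 0.6 90.9] hemi [ 0.6 85.9] fixed [  0.4 -79.1] axial F -5.8 F holder x,y 3.4 -5.9
```

Call:
play_rows(targets=[[1, -0.1, 0, 0, 0], [1, -0.2, 0, 0, 0], [1, -0.3, 0, 0, 0], [1, -0.35, 0, 0, 0], [1, -0.35, 0, 0, 0]])

```text
clock: 11.9
eef_pos: [493.8, 119.1, 167.3]
tool_rot: [3.14, 0.0, 1.661]
force: [3.3, -4.3, -1.2]
width: 27.2
gripper_force: 60.0
```

```bash
python3 st.py
```

```text
t 11.9 eef [493.8 119.1 167.3] yaw 95.15 tilt -0.0 F [ 3.3 -4.3 -1.2] M [-0.91 -0.67 -0.23] zaxis 148.3
mid [-0.5 -4.9] tipfree [-0.5 88.1] hemi [-0.5 83.1] fixed [ -0.5 -81.9] axial F -4.6 F holder x,y 2.9 -4.6
```

Call:
play_rows(targets=[[1, -0.06, 0.05, 0, 0], [1, -0.12, 0.05, 0, 0], [1, -0.12, 0.05, 0, 0], [1, -0.12, 0.05, 0.2, 0], [1, -0.12, 0.05, 0.2, 0]])

```text
clock: 12.4
eef_pos: [493.3, 118.1, 165.0]
tool_rot: [-3.141, 0.0, 1.662]
force: [2.1, -3.8, -1.2]
width: 26.9
gripper_force: 60.2
```

```bash
python3 st.py
```

```text
t 12.4 eef [493.3 118.1 165. ] yaw 95.23 tilt -0.08 F [ 2.1 -3.8 -1.2] M [-0.89 -0.46 -0.02] zaxis 146.0
mid [-1.  -5.9] tipfree [-1.2 87.1] hemi [-1.1 82.1] fixed [ -0.9 -82.9] axial F -4.0 F holder x,y 1.8 -4.0
```

Axial force is 4.0 N and the fixed tip is at −83, which matches a seated plunger reading of about 0.004. Opening the gripper.

Call:
play_rows(targets=[[0.5, 0, 0, 0, 0], [0.4, 0, 0, 0, 0], [0.4, 0, 0, 0, 0], [0.2, 0, 0, 0, 0], [0, 0, 0, 0, 0], [0, 0, 0, 0, 0], [0, 0, 0, 0, 0], [0, 0, 0, 0, 0]])

```text
clock: 13.2
eef_pos: [493.5, 118.1, 165.1]
tool_rot: [-3.142, -0.0, 1.661]
force: [0.6, -0.4, 0.5]
width: 85.4
gripper_force: 0.0
```

Call:
play_rows(targets=[[0, 0, 0, -3, 0], [0, 0, 0, -7, 0], [0, 0, 0, -12, 0], [0, 0, 0, -16, 0], [0, 0, 0, -16, 0], [0, 0, 0, -16, 0]])

```text
clock: 13.8
eef_pos: [493.6, 118.3, 325.8]
tool_rot: [3.14, -0.001, 1.662]
force: [-0.8, -0.4, -0.6]
width: 85.3
gripper_force: 0.0
```

```bash
python3 st.py
python3 - <<'E'
from h import *
im,P=cloud('wrist'); np.save('w5.npy',P); save(im,'w5.png')
th=np.radians(5.15); a=np.array([-np.sin(th),np.cos(th)]); b=np.array([a[1],-a[0]]); M=np.array([486.5,207.85])-83.8*a
Q=P.reshape(-1,3); h=np.c_[(Q[:,:2]-M)@b,(Q[:,:2]-M)@a,Q[:,2]]
T=h[(abs(h[:,0])<20)&(abs(h[:,1])<72)&(h[:,2]>151)&(h[:,2]<175)]; print('tube',len(T),np.percentile(T,[1,50,99],axis=0).round(1).tolist())
for lo in range(-70,70,20):
    B=T[(T[:,1]>lo)&(T[:,1]<lo+20)]
    if len(B): print(lo,np.median(B,axis=0).round(1))
E
```

```text
t 13.8 eef [493.6 118.3 325.8] yaw 95.2 tilt -0.05 F [-0.8 -0.4 -0.6] M [-0.01 -0.03  0.01] zaxis 306.8
mid [-0.7 -5.8] tipfree [-0.8 87.2] hemi [-0.8 82.2] fixed [ -0.7 -82.8] axial F -0.3 F holder x,y -0.9 -0.3
tube 3371 [[-15.2, -63.6, 154.3], [-1.4, -0.2, 159.2], [12.1, 53.6, 161.1]]
-70 [ -1.4 -57.4 159.3]
-50 [ -1.4 -40.2 159.5]
-30 [ -1.4 -20.  159.3]
-10 [ -1.4   0.5 159.2]
10 [ -1.4  20.3 159.2]
30 [ -1.3  40.  159.2]
50 [ -1.3  52.7 157.8]
```

View pics/w5.png

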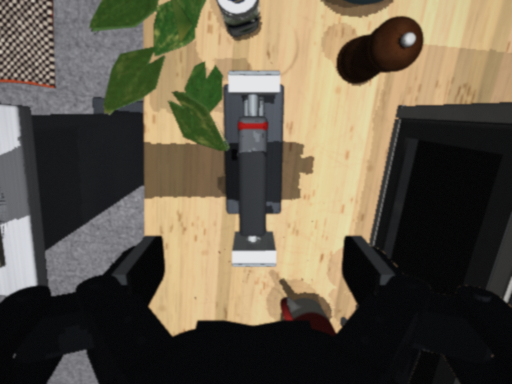

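The spindle sits level between the plates, with pins in both cups at (252,105) and (253,240). The tube is 3 mm below the cup axis, resting on the cup rims, and its centre is at about y = −6. I'm handing it in.

```bash
python3 -c "
from cell import ctrl
print(ctrl.finish_job())"
```

```text
the job is handed in; nothing more can be done
None
```

The spindle is back in the holder with both pins home in their cups, level and staying put after release; I handed the job in at about 14 s, with contact readings on the holder under 10 N and no contact with the mug, mill or jar.

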